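Load a cheese cone through the display case's hanging flap

TASK

Push the cone-shaped cheese that stands on the display case's loading ledge under the hanging flap and into the case, until it stands upright wholly behind the flap; then withdraw the hand so that the flap swings shut behind it. Only slide the cheese, steadily: do not lift, tip or bat it. Leave the jar beside it, the cheese already inside the case and the jug where they are.

Things in the scene. Friction and masses are not known exactly. Their poses are not given: they have to be found in the camera images.
- case: counter-top display case, fixed. Origin: under its floor plate, mid-width, in the hanging flap's plane; x points into the case (away from the robot at yaw 0), y to its left. Steel floor plate 12 mm thick, x -150 to +320 mm, y +-200 mm: x < 0 is the open loading ledge, the rest is inside, between clear side panels (y +-190 mm) and under a clear roof 267 mm above the table; back open.
- doorway (a point): middle of the doorway's foot: on the floor plate (12 mm above the table), in the flap's plane. Uprights 18 mm square at 190 mm to either side leave 362 mm; from plate to the flap's hinge rod it is 225 mm high. Above the rod a front rail, 18 x 14 mm, underside 262 mm above the table. x points into the case.
- flap (a joint): flap hanging in the doorway: clear sheet 340 mm wide with a 22 mm high steel strip on its lower edge, 0.22 kg. Hinged along its top on a level 10 mm rod (along the case's y, at x = 0, 242 mm above the table). Falls shut by its weight within 1 s; opens only inward (lower edge to the case's +x and up), under 3 N. 0 = hanging shut, grows as it opens, up to 1.5 rad.
- flap_edge (a point): middle of the flap's lower edge, 190 mm from the hinge axis; when shut it is 40 mm above the floor plate. Something as tall as the cheese keeps the flap propped up until its top is more than about 103 mm past the flap's plane.
- cheese: the cheese to be loaded: cone 70 mm tall, base 76 mm across; its lowest 24 mm is an upright cylinder, above that it tapers to a blunt 16 mm top. About 0.16 kg, loose, slides on the plate. Origin: centre of its base; z is its axis. Stands on the ledge, 55 to 75 mm before the flap's plane, about 85 mm left or right of the middle.
- jar: bystander: lidded jar, 68 mm in diameter, 85 mm tall, standing on the other half of the ledge. Origin: centre of its base.
- cheese_rear: bystander: cone cheese of the same shape and size, already inside the case, near mid-width (y within 10 mm of the middle), 185 to 205 mm behind the flap's plane. Origin: centre of its base.
- jug: bystander: white bottle with a cap, 96 mm in diameter, 200 mm tall, standing on the table to the robot's right of the case. Origin: centre of its base.
Things that resemble listed ones, but are neither listed nor needed, are in the scene too. What is shaped like the cheese but blue is not meant.

How it is judged:
On the way, in this order (a step that is already met when the one before it is completed fails the run):
1. the flap is pushed open while the cheese is still in the doorway (value of joint flap above 0.15 rad and x of cheese in the frame of case below 0.06 m).
2. the cheese is wholly behind the flap's plane, upright, while the flap is still held open (value of joint flap above 0.15 rad and x of cheese in the frame of case above 0.085 m and angle between cheese's own z axis and vertical below 0.3 rad).
At the end, for the whole second after the job is handed in: The cheese stands upright (within 0.1 rad) and still on the case's floor plate, its centre 85 to 240 mm behind the flap's plane; the flap hangs shut (under 0.05 rad); the jar and the cheese already inside are within 15 mm and the jug within 20 mm of where they were (x of cheese in the frame of case between 0.085 and 0.24 m and y of cheese in the frame of case between -0.16 and 0.16 m and z of cheese in the frame of case between 0.006 and 0.018 m and angle between cheese's own z axis and vertical below 0.1 rad and linear speed of cheese below 0.02 m/s and value of joint flap below 0.05 rad and distance of each of jar, cheese_rear from where it was at the start of the episode below 0.015 m and distance of jug from where it was at the start of the episode below 0.02 m); the robot touches nothing.
It fails at once if the cheese was lifted off the plate (more than 15 mm) (z of cheese in the frame of case above 0.027 m).
It fails at once if the cheese was tipped by more than 0.4 rad (angle between cheese's own z axis and vertical above 0.4 rad).
It fails at once if the cheese was batted or flung (faster than 0.5 m/s) (linear speed of cheese above 0.5 m/s).
It fails at once if the jar or the cheese already inside was moved by more than 15 mm, or the jug by more than 20 mm (distance of any of jar, cheese_rear from where it was at the start of the episode above 0.015 m or distance of jug from where it was at the start of the episode above 0.02 m).
It also fails if it takes over 40 s, if anything falls off the work surface, if the arm or the gripper's body presses on something with over 40 N, if the wrist force passes 120 N, or if a joint passes its speed limit or range.

ROBOT

A 6-joint arm with a two-finger parallel gripper is mounted at the origin on the work surface. World frame = base frame: x ahead of the robot, y to its left, z up, the work surface at z = 0. Lengths are in m, angles in rad, forces in N, time in s.
With the tool pointing down it reaches from about 0.375 to 0.9 m from the base axis. Payload 3.1 kg.
Tool frame: the origin (TCP) lies at the very end of the fingers, on their centre line; the grasp point (between the pads) lies 19 mm behind it; z points along the fingers, y is the direction in which the jaws open and shut (so a half turn about z gives the same grasp; the last joint's range is limited). The gripper opens to 87 mm and grips with 3 to 60 N. Pads are 19 mm wide; open, the fingers measure 117 mm over their backs; the gripper's body (75 mm by 190 mm) begins 51 mm behind the grasp point.
Start: joints at [1.105, 0.527, 1.433, -0, 1.181, -0.178], TCP at [0.177, 0.599, 0.223] pointing down, gripper open.
Joint ranges: [-3.08, 3.08], [-0.75, 2.2], [0.22, 2.44], [-1.43, 4.57], [0, 2.65], [-2.85, 2.85]. Speed limits (rad/s): [2.79, 2.79, 3.14, 3.14, 3.14, 3.14].

INTERFACE

Orientations are given as a unit quaternion [x, y, z, w].
In Python, from rig import robot, optics gives the robot as it stands.
- The arm moves only by the shell command python3 -m inch 'ROWS' [FORCE]. ROWS is JSON, a list of rows, each an object of numbers: "ax", "ay", "az": the turn, a rotation vector about the tool's x, y, z in rad; "dx", "dy", "dz": the shift along the tool's x, y, z in mm; "gripper": the opening in per cent of the stroke, from 0 (shut) to 100 (fully open). In form: [{"ax": .., "ay": .., "az": .., "dx": .., "dy": .., "dz": .., "gripper": ..}, ...]. A call has 1 to 8 rows; each row shifts and turns the commanded pose from where the row before left it, along the tool's axes as they then stand; what a row does not reach is not made up. A row lasts 1/10 s, in which the tool goes at most 50 mm and 8.59 degrees, less where a joint would pass 70% of its speed; a pose out of reach is approached as far as the arm can. A call with a gripper value outside its range is refused whole. The fingers move at their own pace and stop on an object; FORCE is the grip in N (left out, the last holds). Time passes only in rows, so rows that do not move let the fingers close. It gives the time, the measured TCP pose, the force and the opening at its end, in the units of the state.
- robot.get_obs(): the state, without advancing time (a new reading comes with each control period).
- optics.camera(name): name is "scene" or "top"; returns a dict with "img" (400x640x3 uint8, red, green, blue), "depth" (400x640 float32, m along the optical axis (not along the pixel's ray), 0 where there is no reading), "camera_matrix" (3x3 intrinsics, pixels), "position" and "attitude" of the camera in the world. Camera axes: x right, y up, looking along -z (the intrinsics and any distortion apply to the point x, -y, -z); pixel columns grow to the right and rows downward; lengths in m; the calibration is good to about 2 mm. A picture is of the moment at which its call begins.
- robot.hand_in(): hands the job in, once; it reports no verdict.
The state is a dict: "time": time; "q": joint angles; "joint_velocities": joint speeds; "joint_torque": joint torques, N m; "position": TCP position; "tool_rot": TCP orientation; "ft_force": force on the tool from outside, world axes, zero at the start; "moment": the same for the moment, N m; "grip_width": finger opening in m.
Only numpy, scipy, OpenCV 4.12 (cv2) and the standard library are available. Lean on these libraries where they do the work, as an engineer would, in place of code of your own. Each camera call takes 0.05 s, during which the arm holds its last target.

## Working session

There is one attempt and no reset: what is moved stays moved. The work goes in short steps, Python scripts to look and compute and a shell command to move; the robot and the scene stay as the last step left them, time stands still between calls to the robot, and variables do not carry over. Pictures are saved under pics/ and viewed, and the job is handed in when it is done.

```bash
ls; mkdir -p pics
python3 - <<'E'
from rig import robot, optics
import cv2,numpy as np
print(robot.get_obs())
for n in("scene","top"):
    c=optics.camera(n); cv2.imwrite(f"pics/{n}0.png",c["img"][:,:,::-1]); np.savez(f"{n}0.npz",**c)
    print(n,c["camera_matrix"],c["position"],c["attitude"],[k for k in c])
E
```

```text
pics
{'time': 0.0, 'q': array([ 1.10453334e+00,  5.28464747e-01,  1.43389592e+00,  3.85640229e-06,
        1.18138782e+00, -1.78511092e-01]), 'joint_velocities': array([ 0.0017005 , -0.00021826, -0.00107531, -0.00011996, -0.00124479,
        0.00039902]), 'joint_torque': array([ 1.23211117e-03, -4.40024006e+01, -1.76597768e+01,  6.34317705e-02,
        5.80729195e-02, -1.51635040e-04]), 'position': array([0.1770183 , 0.59864907, 0.22157454]), 'tool_rot': array([ 1.43380723e-01,  9.89667018e-01, -1.02181631e-03, -3.43208127e-04]), 'ft_force': array([ 0.37550032,  0.08470474, -0.27873748]), 'moment': array([ 0.00822605, -0.00706993, -0.04380969]), 'grip_width': 0.08710925727829942}
scene [[423.85210677   0.         325.36477038]
 [  0.         423.85210677 200.0722476 ]
 [  0.           0.           1.        ]] [0.37301784 0.4392756  0.78422675] [-0.05218738  0.37045884  0.92141718 -0.10501003] ['img', 'depth', 'camera_matrix', 'position', 'attitude']
top [[411.34012966   0.         319.35020317]
 [  0.         411.34012966 200.87844813]
 [  0.           0.           1.        ]] [ 0.36929145 -0.13426388  1.02282785] [-0.06175106  0.06384704  0.71428958 -0.69419072] ['img', 'depth', 'camera_matrix', 'position', 'attitude']
```

View pics/scene0.png

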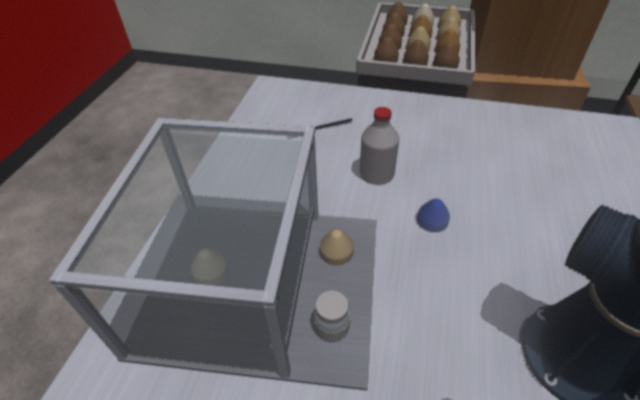

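View pics/top0.png

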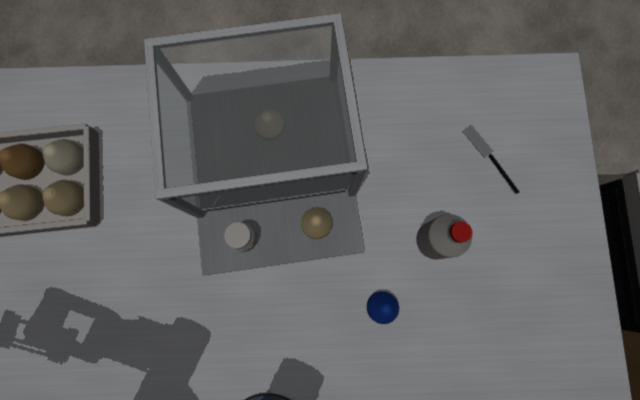

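The tan cheese is at scene (336,245) and top (317,222), on the ledge's right half. The jar is at top (238,236), the rear cheese inside at (269,124), the jug at (450,236). The blue cone at top (383,307) is a decoy, and the egg-like things in the tray at left aren't needed. Next I'll measure and check an enlarged crop.

```bash
cat > h.py <<'E'
import numpy as np,cv2
from scipy.spatial.transform import Rotation as R
def ray(c,uv,z):
    K=c["camera_matrix"];d=np.linalg.inv(K)@np.array([uv[0],uv[1],1.]);d=R.from_quat(c["attitude"]).apply(d*[1,-1,-1])
    p=c["position"];return p+d*(z-p[2])/d[2]
def proj(c,P):
    q=R.from_quat(c["attitude"]).inv().apply(np.asarray(P)-c["position"])*[1,-1,-1]
    q=c["camera_matrix"]@q;return q[:2]/q[2]
def pts(c):
    d=c["depth"];v,u=np.indices(d.shape);K=c["camera_matrix"]
    P=np.stack([(u-K[0,2])/K[0,0]*d,-(v-K[1,2])/K[1,1]*d,-d],-1)
    return R.from_quat(c["attitude"]).apply(P.reshape(-1,3)).reshape(P.shape)+c["position"]
E
python3 - <<'E'
from h import *
np.set_printoptions(precision=4,suppress=True)
S=np.load("scene0.npz");T=np.load("top0.npz")
S=dict(S);T=dict(T)
cv2.imwrite("pics/c1.png",cv2.resize(T["img"][150:300,180:400,::-1],None,fx=3.5,fy=3.5,interpolation=cv2.INTER_CUBIC))
cv2.imwrite("pics/c2.png",cv2.resize(S["img"][190:390,240:400,::-1],None,fx=3,fy=3,interpolation=cv2.INTER_CUBIC))
for n,c,ps in(("S",S,[(376,219),(367,384)]),("T",T,[(203,275),(364,252)])):
    P=[ray(c,p,.012) for p in ps];d=P[1]-P[0];print(n,P,np.linalg.norm(d),(P[0]+P[1])/2)
for n,c,uv in(("S",S,(336,245)),("T",T,(317,222))):
    X=pts(c);u,v=uv
    hsv=cv2.cvtColor(c["img"],cv2.COLOR_RGB2HSV)
    m=((hsv[...,0]>10)&(hsv[...,0]<30)&(hsv[...,1]>70)).astype(np.uint8)
    k,l,st,ce=cv2.connectedComponentsWithStats(m)
    i=l[v,u];print(n,hsv[v,u],st[i],ce[i])
    Q=X[(l==i)&(c["depth"]>0)];print("depth pts",len(Q),Q.min(0),Q.max(0),Q.mean(0), Q[Q[:,2].argsort()[-6:]].mean(0))
    # base: lower part 
    b=Q[(Q[:,2]<.04)];print(len(b))
E
```

```text
S [array([ 0.4252, -0.2456,  0.012 ]), array([0.3815, 0.1454, 0.012 ])] 0.3934395090965826 [ 0.4033 -0.0501  0.012 ]
T [array([0.3769, 0.1466, 0.012 ]), array([ 0.421 , -0.2453,  0.012 ])] 0.3942988498382297 [ 0.399  -0.0494  0.012 ]
S [ 19  73 136] [321 230  31  30 540] [336.6333 245.9315]
depth pts 539 [ 0.4641 -0.1323  0.0336] [ 0.5282 -0.0898  0.0854] [ 0.4925 -0.108   0.0607] [ 0.4979 -0.1247  0.0852]
19
T [ 21  74 131] [302 208  30  30 696] [316.0532 222.783 ]
depth pts 694 [ 0.4585 -0.1664  0.0278] [ 0.5279 -0.0962  0.0876] [ 0.4902 -0.1304  0.0598] [ 0.4962 -0.1314  0.0843]
44
```

View pics/c1.png

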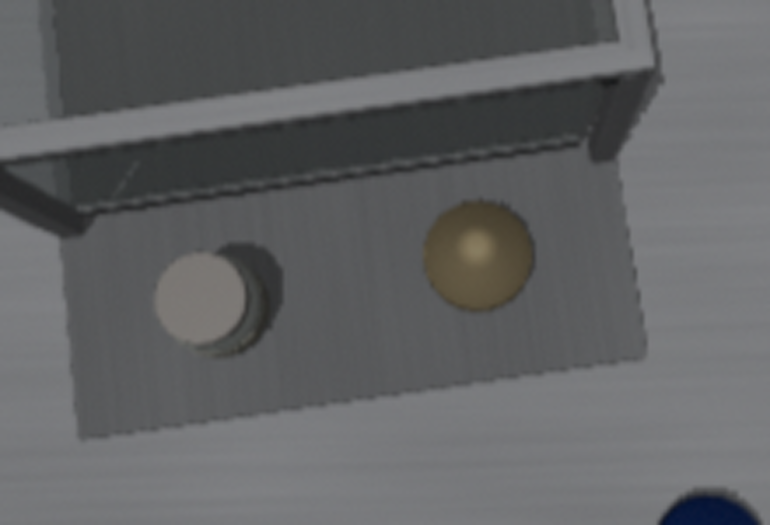

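View pics/c2.png

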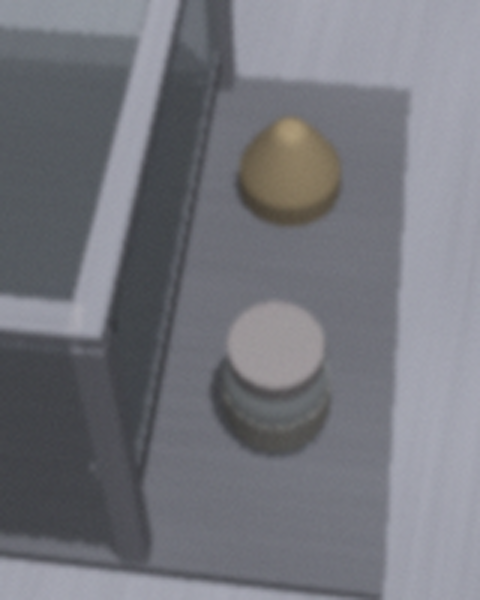

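The crop confirms it: a tan cone at crop (478,255), in front of the flap strip (the dashed line) and right of the jar. Now the case-frame positions.

```bash
cat >> h.py <<'E'
yaw=0.1118; O=np.array([0.401,-0.0498])+.15*np.array([np.cos(yaw),np.sin(yaw)])
def tocase(p): 
    d=np.asarray(p)[:2]-O; return np.array([d[0]*np.cos(yaw)+d[1]*np.sin(yaw),-d[0]*np.sin(yaw)+d[1]*np.cos(yaw)])*1000
def toworld(x,y):
    return O+np.array([x*np.cos(yaw)-y*np.sin(yaw),x*np.sin(yaw)+y*np.cos(yaw)])/1000
E
python3 - <<'E'
from h import *
np.set_printoptions(precision=1,suppress=True)
S=dict(np.load("scene0.npz"));T=dict(np.load("top0.npz"))
print("O",O*1000)
f=lambda c,u,v,z:tocase(ray(c,(u,v),z))
for a in((90,210),(578,142)): print("flapstrip T",f(T,180+a[0]/3.5,150+a[1]/3.5,.052), 'shadow0',f(T,180+a[0]/3.5,150+a[1]/3.5,.012))
for a in((217,60),(140,478)): print("flapstrip S",f(S,240+a[0]/3,190+a[1]/3,.052),f(S,240+a[0]/3,190+a[1]/3,.012))
print("upright feet T",f(T,180+75/3.5,150+235/3.5,.012),f(T,180+602/3.5,150+158/3.5,.012))
print("cheese T base",f(T,317,223,.036),"apex",f(T,180+478/3.5,150+246/3.5,.082), "S apex",f(S,240+291/3,190+125/3,.082))
print("jar lid T",f(T,180+200/3.5,150+297/3.5,.097),"S",f(S,240+275/3,190+344/3,.097))
print("rear T apex",f(T,269,124,.05),"S",f(S,205,251,.082))
print("jug T cap",f(T,460,231,.2),"S",f(S,383,113,.2))
E
```

```text
O [550.1 -33.1]
flapstrip T [ -2.1 166.6] shadow0 [  5.6 176.8]
flapstrip T [  -1.9 -170.3] shadow0 [   5.9 -174. ]
flapstrip S [   2.8 -174.1] [   9.7 -210.3]
flapstrip S [ -0. 167.] [  6.7 149.4]
upright feet T [-10.7 188.9] [  -8.  -189.2]
cheese T base [-68.3 -92.4] apex [-67.6 -91.8] S apex [-64.1 -90. ]
jar lid T [-77.3  90.2] S [-73.5  94.5]
rear T apex [192.   -8.5] S [202.9  -8.9]
jug T cap [-144.8 -372.3] S [-144.9 -367.7]
```

Calibration agrees: cheese at case (-66,-91) mm, jar (-75,92), rear cheese (198,-9), case yaw 0.112. I'll align the hand with the case and bring it across in front of the ledge, high up.

```bash
python3 -m inch '[{"az":-0.133,"dx":0,"dy":0,"dz":0,"gripper":50},{"az":-0.133,"gripper":50},{"az":-0.132,"gripper":50},{"dx":-10,"dy":-45,"gripper":50},{"dx":-10,"dy":-45,"gripper":50},{"dx":-10,"dy":-45,"gripper":50},{"dx":-10,"dy":-45,"gripper":50},{"dx":-10,"dy":-45,"gripper":50}]'
python3 -m inch '[{"dx":-10,"dy":-45,"gripper":50},{"dx":-10,"dy":-45,"gripper":50},{"dx":-10,"dy":-45,"gripper":50},{"dx":-10,"dy":-45,"gripper":50},{"dx":-10,"dy":-45,"gripper":50},{"dx":-10,"dy":-45,"gripper":50},{"dx":-10,"dy":-45,"gripper":50},{"dx":-10,"dy":-45,"gripper":50}]'
python3 - <<'E'
from h import *
from rig import robot
o=robot.get_obs();print(o["q"],tocase(o["position"]))
E
```

```text
[ 1.10453159e+00  5.28373952e-01  1.43376519e+00 -4.01924855e-05
  1.18140165e+00 -1.78474431e-01] [-300.18591912  669.44434273]invalid input
invalid input
```

```bash
python3 -m inch '[{"ax":0,"ay":0,"az":-0.133,"dx":0,"dy":0,"dz":0,"gripper":50},{"ax":0,"ay":0,"az":-0.133,"dx":0,"dy":0,"dz":0,"gripper":50},{"ax":0,"ay":0,"az":-0.132,"dx":0,"dy":0,"dz":0,"gripper":50},{"ax":0,"ay":0,"az":0,"dx":-10,"dy":-45,"dz":0,"gripper":50},{"ax":0,"ay":0,"az":0,"dx":-10,"dy":-45,"dz":0,"gripper":50},{"ax":0,"ay":0,"az":0,"dx":-10,"dy":-45,"dz":0,"gripper":50},{"ax":0,"ay":0,"az":0,"dx":-10,"dy":-45,"dz":0,"gripper":50},{"ax":0,"ay":0,"az":0,"dx":-10,"dy":-45,"dz":0,"gripper":50}]'
cat > st.py <<'E'
from h import *
from rig import robot
np.set_printoptions(precision=3,suppress=True)
o=robot.get_obs();M=R.from_quat(o["tool_rot"]).as_matrix();C=np.array([[np.cos(yaw),np.sin(yaw),0],[-np.sin(yaw),np.cos(yaw),0],[0,0,1]])
print(o["time"],"q",o["q"],"case",tocase(o["position"]),"z",o["position"][2]*1000,"F",C@o["ft_force"],"w",o["grip_width"])
print("tool axes in case (cols)\n",C@M)
E
python3 st.py
```

```text
time: 0.9
position: [0.2518, 0.3793, 0.2223]
tool_rot: [-0.056, 0.998, -0.0, -0.0]
ft_force: [2.1, 0.1, -0.3]
grip_width: 0.044
0.9 q [ 0.739  0.301  1.842 -0.     0.999 -0.943] case [-250.371  443.083] z 222.3027915518848 F [ 2.133 -0.091 -0.252] w 0.04396811164841048
tool axes in case (cols)
 [[-1.     0.001 -0.   ]
 [ 0.001  1.    -0.   ]
 [ 0.    -0.    -1.   ]]
```

```bash
python3 -m inch '[{"ax":0,"ay":0,"az":0,"dx":-25,"dy":-38,"dz":0,"gripper":50},{"ax":0,"ay":0,"az":0,"dx":-25,"dy":-38,"dz":0,"gripper":50},{"ax":0,"ay":0,"az":0,"dx":-25,"dy":-38,"dz":0,"gripper":50},{"ax":0,"ay":0,"az":0,"dx":-25,"dy":-40,"dz":0,"gripper":50},{"ax":0,"ay":0,"az":0,"dx":-10,"dy":-45,"dz":0,"gripper":50},{"ax":0,"ay":0,"az":0,"dx":0,"dy":-48,"dz":0,"gripper":50},{"ax":0,"ay":0,"az":0,"dx":0,"dy":-48,"dz":0,"gripper":50},{"ax":0,"ay":0,"az":0,"dx":0,"dy":-48,"dz":0,"gripper":50}]'
python3 -m inch '[{"ax":0,"ay":0,"az":0,"dx":0,"dy":-48,"dz":0,"gripper":50},{"ax":0,"ay":0,"az":0,"dx":0,"dy":-48,"dz":0,"gripper":50},{"ax":0,"ay":0,"az":0,"dx":0,"dy":-48,"dz":0,"gripper":50},{"ax":0,"ay":0,"az":0,"dx":0,"dy":-47,"dz":0,"gripper":50}]'
python3 st.py
```

```text
time: 1.7
position: [0.3986, 0.0505, 0.2224]
tool_rot: [-0.055, 0.998, 0.0, -0.0]
ft_force: [1.3, -0.5, -1.1]
grip_width: 0.0435
time: 2.1
position: [0.4195, -0.1395, 0.2225]
tool_rot: [-0.055, 0.999, 0.0, -0.0]
ft_force: [0.7, 0.1, 0.3]
grip_width: 0.0435
2.1 q [-0.575  0.283  1.872  0.     0.988 -2.255] case [-141.617  -91.217] z 222.45409347925806 F [ 0.73  -0.002  0.295] w 0.04347127966167977
tool axes in case (cols)
 [[-1.     0.002 -0.   ]
 [ 0.002  1.     0.   ]
 [ 0.     0.    -1.   ]]
```

```bash
python3 -m inch '[{"ax":0,"ay":-0.14,"az":0,"dx":0,"dy":0,"dz":0,"gripper":50},{"ax":0,"ay":-0.14,"az":0,"dx":0,"dy":0,"dz":0,"gripper":50}]'
python3 st.py;python3 - <<'E'
from rig import optics
import cv2
for n in("scene","top"): cv2.imwrite(f"pics/{n}1.png",optics.camera(n)["img"][:,:,::-1])
E
```

```text
time: 2.3
position: [0.4211, -0.1398, 0.2228]
tool_rot: [-0.054, 0.988, 0.006, 0.142]
ft_force: [0.7, 1.5, -0.5]
grip_width: 0.0438
2.3 q [-0.724  0.199  2.05   0.318  0.721 -2.625] case [-140.048  -91.688] z 222.8422944480204 F [ 0.911  1.443 -0.547] w 0.04379781547982011
tool axes in case (cols)
 [[-0.96   0.003  0.282]
 [ 0.002  1.    -0.003]
 [-0.282 -0.002 -0.96 ]]
```

View pics/scene1.png

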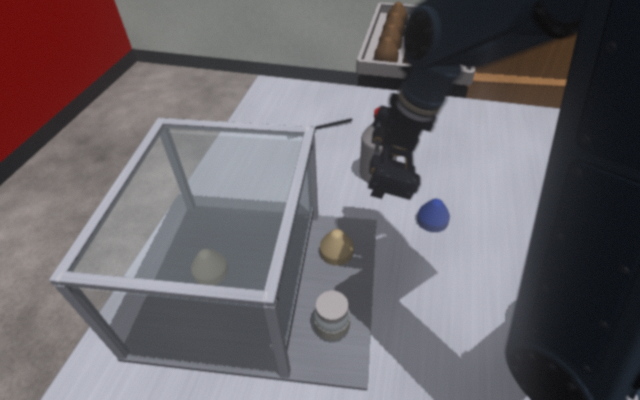

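View pics/top1.png

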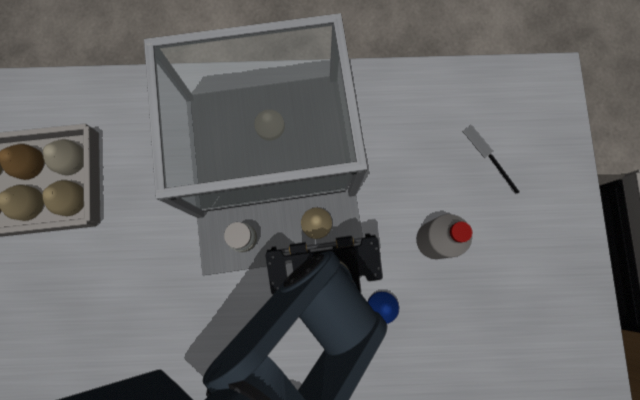

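q6 is near its range limit, so I'll turn the hand half a turn about the tool z, which gives the same shape. The pictures show the hand clear, at top (320,255), just before the cheese.

```bash
python3 -m inch '[{"ax":0,"ay":0,"az":0.145,"dx":0,"dy":0,"dz":0,"gripper":50},{"ax":0,"ay":0,"az":0.145,"dx":0,"dy":0,"dz":0,"gripper":50},{"ax":0,"ay":0,"az":0.145,"dx":0,"dy":0,"dz":0,"gripper":50},{"ax":0,"ay":0,"az":0.145,"dx":0,"dy":0,"dz":0,"gripper":50},{"ax":0,"ay":0,"az":0.145,"dx":0,"dy":0,"dz":0,"gripper":50},{"ax":0,"ay":0,"az":0.145,"dx":0,"dy":0,"dz":0,"gripper":50},{"ax":0,"ay":0,"az":0.145,"dx":0,"dy":0,"dz":0,"gripper":50},{"ax":0,"ay":0,"az":0.145,"dx":0,"dy":0,"dz":0,"gripper":50}]'
python3 -m inch '[{"ax":0,"ay":0,"az":0.145,"dx":0,"dy":0,"dz":0,"gripper":50},{"ax":0,"ay":0,"az":0.145,"dx":0,"dy":0,"dz":0,"gripper":50},{"ax":0,"ay":0,"az":0.145,"dx":0,"dy":0,"dz":0,"gripper":50},{"ax":0,"ay":0,"az":0.145,"dx":0,"dy":0,"dz":0,"gripper":50},{"ax":0,"ay":0,"az":0.145,"dx":0,"dy":0,"dz":0,"gripper":50},{"ax":0,"ay":0,"az":0.145,"dx":0,"dy":0,"dz":0,"gripper":50},{"ax":0,"ay":0,"az":0.145,"dx":0,"dy":0,"dz":0,"gripper":50},{"ax":0,"ay":0,"az":0.145,"dx":0,"dy":0,"dz":0,"gripper":50}]'
python3 -m inch '[{"ax":0,"ay":0,"az":0.145,"dx":0,"dy":0,"dz":0,"gripper":50},{"ax":0,"ay":0,"az":0.145,"dx":0,"dy":0,"dz":0,"gripper":50},{"ax":0,"ay":0,"az":0.145,"dx":0,"dy":0,"dz":0,"gripper":50},{"ax":0,"ay":0,"az":0.145,"dx":0,"dy":0,"dz":0,"gripper":50},{"ax":0,"ay":0,"az":0.145,"dx":0,"dy":0,"dz":0,"gripper":50},{"ax":0,"ay":0,"az":0.096,"dx":0,"dy":0,"dz":0,"gripper":50}]'
python3 st.py
```

```text
time: 3.2
position: [0.4208, -0.1375, 0.2229]
tool_rot: [0.498, 0.856, 0.082, 0.112]
ft_force: [-0.4, 0.3, 0.2]
grip_width: 0.0433
time: 4.0
position: [0.4208, -0.1376, 0.2229]
tool_rot: [0.886, 0.443, 0.13, 0.048]
ft_force: [-0.5, 0.1, -0.8]
grip_width: 0.0438
time: 4.6
position: [0.4208, -0.1376, 0.2229]
tool_rot: [0.989, 0.053, 0.139, -0.008]
ft_force: [0.6, 0.9, -0.2]
grip_width: 0.0432
4.6 q [-0.717  0.199  2.047  0.309  0.728  0.533] case [-140.14   -89.417] z 222.86791927704647 F [ 0.703  0.846 -0.228] w 0.043233804428849866
tool axes in case (cols)
 [[ 0.961 -0.005  0.275]
 [-0.005 -1.    -0.001]
 [ 0.275 -0.001 -0.962]]
```

```bash
python3 -m inch '[{"ax":0,"ay":0,"az":0,"dx":-8,"dy":1.6,"dz":28,"gripper":50},{"ax":0,"ay":0,"az":0,"dx":-10,"dy":0,"dz":35,"gripper":50},{"ax":0,"ay":0,"az":0,"dx":-10,"dy":0,"dz":35,"gripper":50},{"ax":0,"ay":0,"az":0,"dx":-10,"dy":0,"dz":35,"gripper":50},{"ax":0,"ay":0,"az":0,"dx":-6,"dy":0,"dz":21,"gripper":50},{"ax":0,"ay":0,"az":0,"dx":0,"dy":0,"dz":0,"gripper":50}]'
python3 st.py
```

```text
time: 5.2
position: [0.4208, -0.138, 0.0597]
tool_rot: [0.989, 0.055, 0.138, -0.01]
ft_force: [0.4, -0.2, 0.1]
grip_width: 0.0437
5.2 q [-0.72   0.596  2.208  0.944  0.256 -0.168] case [-140.17   -89.839] z 59.729820193363366 F [ 0.361 -0.243  0.105] w 0.04366886931218411
tool axes in case (cols)
 [[ 0.962 -0.001  0.273]
 [-0.002 -1.     0.005]
 [ 0.273 -0.005 -0.962]]
```

Run:
```python
from rig import optics
import cv2,numpy as np
a=[optics.camera(n)["img"][:,:,::-1] for n in("scene","top")]
cv2.imwrite("pics/b2.png",np.vstack([cv2.resize(x[130:330],None,fx=1.25,fy=1.25) for x in a]))
```

```text
(no output)
```

View pics/b2.png

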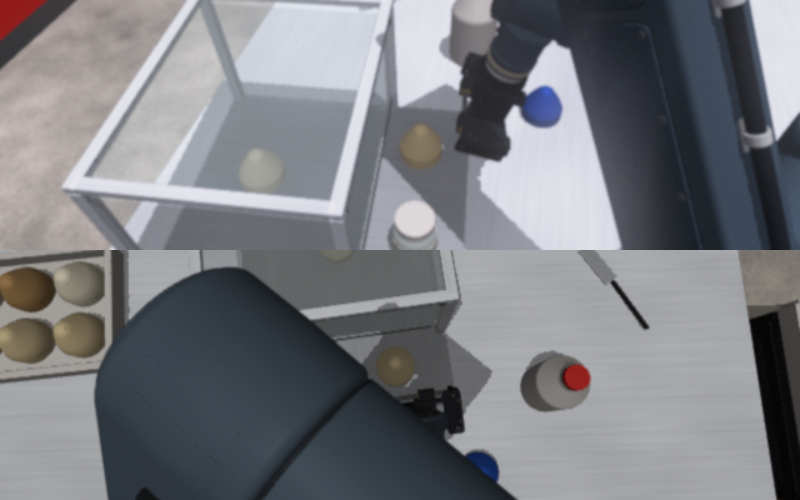

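The hand is right behind the cheese with the cradle facing it (cheese scene-crop (421,145)), and the arm is clear of the blue cone, jar and case. Continuing down.

```bash
python3 -m inch '[{"ax":0,"ay":0,"az":0,"dx":4,"dy":1,"dz":12,"gripper":50},{"ax":0,"ay":0,"az":0,"dx":4,"dy":0,"dz":12,"gripper":50},{"ax":0,"ay":0,"az":0,"dx":4,"dy":0,"dz":12,"gripper":50},{"ax":0,"ay":0,"az":0,"dx":0,"dy":0,"dz":0,"gripper":50}]'
python3 st.py
```

```text
time: 5.7
position: [0.4439, -0.1382, 0.0321]
tool_rot: [0.988, 0.056, 0.141, -0.007]
ft_force: [0.3, -0.1, 0.6]
grip_width: 0.0435
5.7 q [-0.679  0.675  2.172  1.146  0.218 -0.337] case [-117.196  -92.638] z 32.06023021930559 F [ 0.262 -0.09   0.592] w 0.04348124726905486
tool axes in case (cols)
 [[ 0.96   0.     0.279]
 [ 0.001 -1.    -0.002]
 [ 0.279  0.002 -0.96 ]]
```

```bash
python3 -m inch '[{"ax":0,"ay":0.023,"az":0,"dx":7.5,"dy":0,"dz":3,"gripper":50},{"ax":0,"ay":0.023,"az":0,"dx":7.5,"dy":0,"dz":3.1,"gripper":50},{"ax":0,"ay":0.023,"az":0,"dx":7.4,"dy":-0.7,"dz":3.2,"gripper":50},{"ax":0,"ay":0.023,"az":0,"dx":7.4,"dy":-0.7,"dz":3.4,"gripper":50},{"ax":0,"ay":0.023,"az":0,"dx":7.3,"dy":-0.7,"dz":3.5,"gripper":50}]'
python3 st.py
```

```text
time: 6.2
position: [0.482, -0.1311, 0.0295]
tool_rot: [0.979, 0.055, 0.197, -0.01]
ft_force: [-2.8, 0.1, 2.2]
grip_width: 0.0436
6.2 q [-0.663  0.713  2.167  1.681  0.275 -0.848] case [-78.595 -89.858] z 29.527683575929274 F [-2.751  0.418  2.222] w 0.0436402201889508
tool axes in case (cols)
 [[ 0.922 -0.001  0.387]
 [ 0.    -1.    -0.002]
 [ 0.387  0.002 -0.922]]
```

```bash
python3 -m inch '[{"ax":0,"ay":0.023,"az":0,"dx":7.2,"dy":-0.7,"dz":3.7,"gripper":50},{"ax":0,"ay":0.023,"az":0,"dx":7.1,"dy":-0.7,"dz":3.8,"gripper":50},{"ax":0,"ay":0.023,"az":0,"dx":7.1,"dy":-0.7,"dz":3.9,"gripper":50}]'
python3 st.py
cat > pic.py <<'E'
import sys,cv2,numpy as np
from rig import optics
a=optics.camera("scene")["img"][:,:,::-1]
cv2.imwrite(sys.argv[1],cv2.resize(a[130:390,60:460],None,fx=2,fy=2,interpolation=cv2.INTER_CUBIC))
E
python3 pic.py pics/p3.png
```

```text
time: 6.5
position: [0.5059, -0.1264, 0.0279]
tool_rot: [0.971, 0.054, 0.231, -0.012]
ft_force: [-3.6, -0.4, 3.2]
grip_width: 0.0435
6.5 q [-0.65   0.74   2.16   1.895  0.332 -1.046] case [-54.311 -87.839] z 27.897041110887596 F [-3.644  0.038  3.212] w 0.043530561287177784
tool axes in case (cols)
 [[ 0.893 -0.001  0.45 ]
 [-0.    -1.    -0.002]
 [ 0.45   0.002 -0.893]]
```

View pics/p3.png

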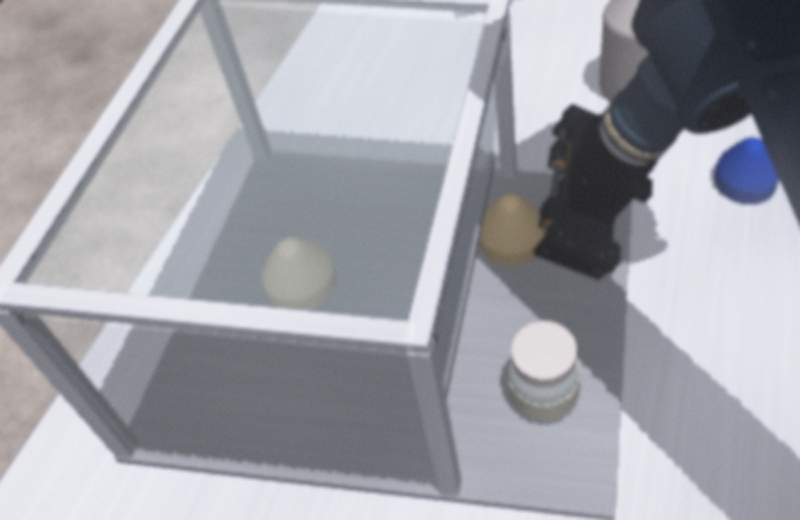

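The cheese is upright at picture (510,230), held against the fingers at the flap. The small upward force comes from the descent, so I'll keep the motion level from here.

```bash
python3 -m inch '[{"ax":0,"ay":0.023,"az":0,"dx":7.2,"dy":-0.7,"dz":3.5,"gripper":50},{"ax":0,"ay":0.023,"az":0,"dx":7.1,"dy":-0.7,"dz":3.6,"gripper":50},{"ax":0,"ay":0.023,"az":0,"dx":7,"dy":-0.7,"dz":3.8,"gripper":50},{"ax":0,"ay":0.023,"az":0,"dx":6.9,"dy":-0.7,"dz":4,"gripper":50}]'
python3 st.py
python3 pic.py pics/p4.png
```

```text
time: 6.95
position: [0.5374, -0.12, 0.0278]
tool_rot: [0.96, 0.054, 0.275, -0.015]
ft_force: [-2.1, -0.4, -1.8]
grip_width: 0.0436
6.95 q [-0.631  0.776  2.147  2.074  0.421 -1.205] case [-22.296 -84.974] z 27.75145506888731 F [-2.09  -0.209 -1.828] w 0.043583051263908594
tool axes in case (cols)
 [[ 0.848 -0.     0.53 ]
 [ 0.    -1.    -0.001]
 [ 0.53   0.001 -0.848]]
```

View pics/p4.png

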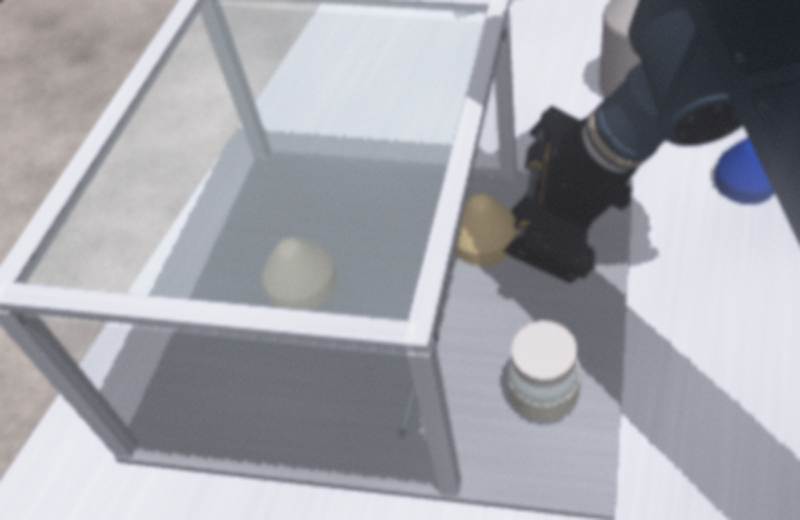

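The flap has opened (its strip is at picture (408,410)), and the cheese is upright at (487,230) in the doorway.

```bash
python3 -m inch '[{"ax":0,"ay":0.023,"az":0,"dx":6.8,"dy":-0.6,"dz":4.2,"gripper":50},{"ax":0,"ay":0.023,"az":0,"dx":6.7,"dy":-0.6,"dz":4.4,"gripper":50},{"ax":0,"ay":0.023,"az":0,"dx":6.6,"dy":-0.6,"dz":4.5,"gripper":50},{"ax":0,"ay":0.023,"az":0,"dx":6.5,"dy":-0.6,"dz":4.6,"gripper":50}]'
python3 st.py
python3 pic.py pics/p5.png
```

```text
time: 7.4
position: [0.5688, -0.1141, 0.0272]
tool_rot: [0.946, 0.053, 0.319, -0.018]
ft_force: [-1.2, -0.7, -0.2]
grip_width: 0.0432
7.4 q [-0.611  0.817  2.13   2.2    0.517 -1.309] case [  9.616 -82.585] z 27.188513710299794 F [-1.293 -0.548 -0.184] w 0.043244878138015086
tool axes in case (cols)
 [[ 0.796 -0.001  0.605]
 [-0.    -1.    -0.001]
 [ 0.605  0.    -0.796]]
```

View pics/p5.png

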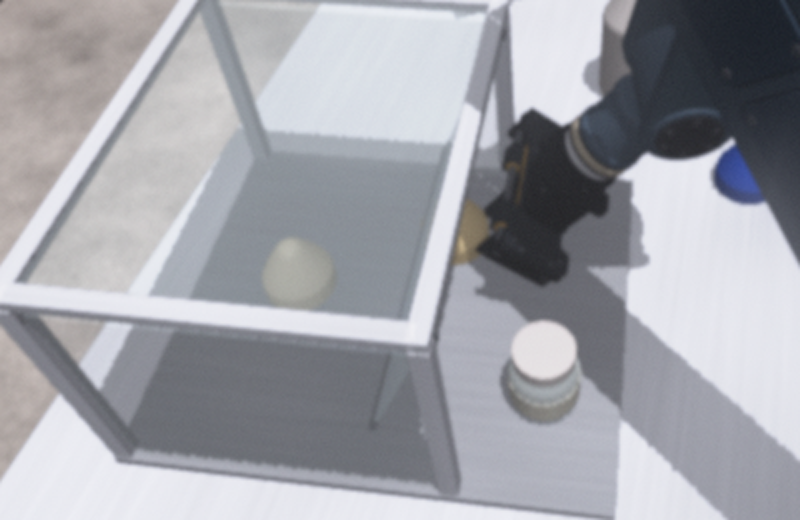

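```bash
python3 -m inch '[{"ax":0,"ay":0.023,"az":0,"dx":6.4,"dy":-2,"dz":4.7,"gripper":50},{"ax":0,"ay":0.023,"az":0,"dx":6.3,"dy":-2,"dz":4.8,"gripper":50},{"ax":0,"ay":0.023,"az":0,"dx":6.2,"dy":-2,"dz":5,"gripper":50},{"ax":0,"ay":0.023,"az":0,"dx":6.1,"dy":-2,"dz":5.1,"gripper":50}]'
python3 st.py
python3 pic.py pics/p6.png
```

```text
time: 7.85
position: [0.5995, -0.1024, 0.0268]
tool_rot: [0.931, 0.052, 0.362, -0.02]
ft_force: [-0.5, -0.6, -0.5]
grip_width: 0.0435
7.85 q [-0.579  0.861  2.113  2.309  0.62  -1.387] case [ 41.431 -74.403] z 26.790862363934693 F [-0.588 -0.576 -0.488] w 0.04346809369556486
tool axes in case (cols)
 [[ 0.738 -0.001  0.675]
 [-0.001 -1.    -0.001]
 [ 0.675 -0.    -0.738]]
```

View pics/p6.png

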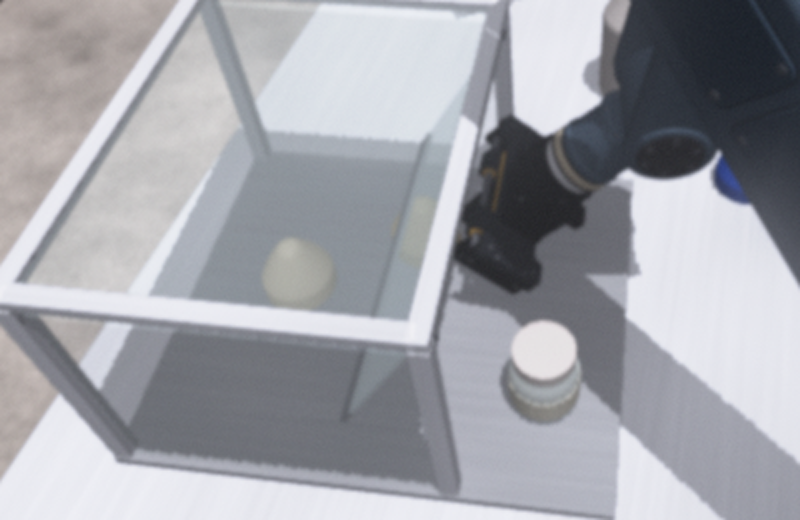

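The cheese (picture (420,228)) is upright under the propped flap, and the body clears the right upright. Continuing.

```bash
python3 -m inch '[{"ax":0,"ay":0.023,"az":0,"dx":5.9,"dy":-0.5,"dz":5.4,"gripper":50},{"ax":0,"ay":0.023,"az":0,"dx":5.8,"dy":-0.5,"dz":5.5,"gripper":50},{"ax":0,"ay":0.023,"az":0,"dx":5.7,"dy":-0.5,"dz":5.6,"gripper":50},{"ax":0,"ay":0.023,"az":0,"dx":5.6,"dy":0,"dz":5.7,"gripper":50}]'
python3 st.py
python3 pic.py pics/p7.png
```

```text
time: 8.3
position: [0.6313, -0.0976, 0.0272]
tool_rot: [0.913, 0.051, 0.404, -0.022]
ft_force: [-1.0, 0.4, -1.2]
grip_width: 0.0436
8.3 q [-0.557  0.906  2.082  2.37   0.719 -1.427] case [ 73.546 -73.153] z 27.160582531032123 F [-0.915  0.488 -1.204] w 0.04364993808766695
tool axes in case (cols)
 [[ 0.672 -0.001  0.741]
 [-0.001 -1.    -0.001]
 [ 0.741  0.    -0.672]]
```

View pics/p7.png

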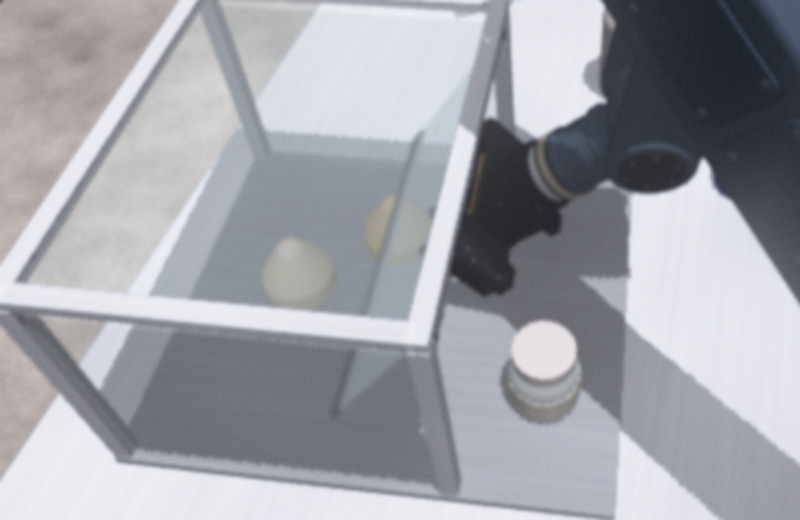

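```bash
python3 -m inch '[{"ax":0,"ay":0.015,"az":0,"dx":5.3,"dy":0,"dz":6,"gripper":50},{"ax":0,"ay":0.015,"az":0,"dx":5.2,"dy":0,"dz":6,"gripper":50},{"ax":0,"ay":0.0,"az":0,"dx":2.6,"dy":0,"dz":3,"gripper":50},{"ax":0,"ay":0,"az":0,"dx":0,"dy":0,"dz":0,"gripper":50}]'
python3 st.py
python3 pic.py pics/p8.png
```

```text
time: 8.75
position: [0.6514, -0.0955, 0.0273]
tool_rot: [0.907, 0.051, 0.418, -0.023]
ft_force: [0.1, 0.2, -0.1]
grip_width: 0.0434
8.75 q [-0.537  0.918  2.047  2.382  0.729 -1.413] case [ 93.725 -73.367] z 27.31949354251026 F [ 0.094  0.229 -0.14 ] w 0.04343494586593014
tool axes in case (cols)
 [[ 0.65  -0.     0.76 ]
 [ 0.001 -1.    -0.001]
 [ 0.76   0.001 -0.65 ]]
```

View pics/p8.png

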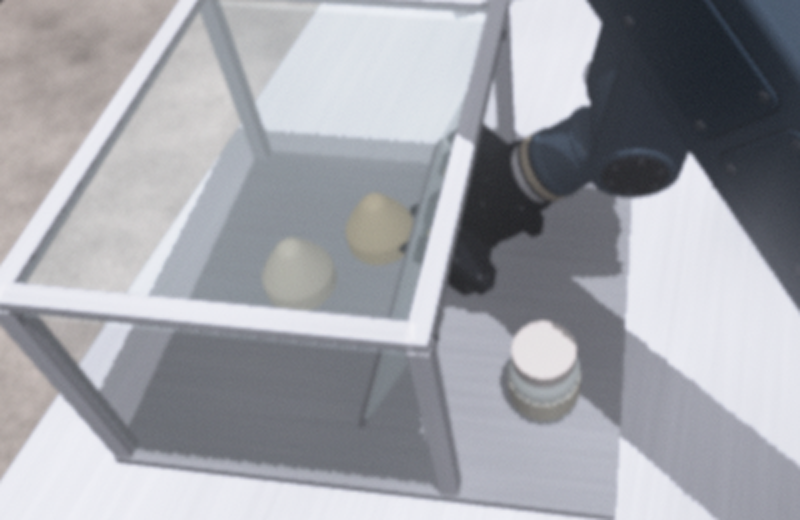

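The flap has slipped off the cheese top onto the hand. The cheese is upright at picture (376,230), apart from the rear cheese at (298,272). Quick position check, then withdraw.

Run:
```python
from h import *
S=dict(np.load("scene0.npz"))
f=lambda a:tocase(ray(S,(60+a[0]/2,130+a[1]/2),.082))
print("cheese",f((375,196)),"rear",f((291,240)))
```

```text
cheese [130.30681504 -79.42655112] rear [202.65955781 -11.57238215]
```

```bash
python3 -m inch '[{"ax":0,"ay":0,"az":0,"dx":-3.3,"dy":0,"dz":-3.8,"gripper":50},{"ax":0,"ay":0,"az":0,"dx":-6.5,"dy":0,"dz":-7.6,"gripper":50},{"ax":0,"ay":0,"az":0,"dx":-6.5,"dy":0,"dz":-7.6,"gripper":50},{"ax":0,"ay":-0.02,"az":0,"dx":-6.5,"dy":0,"dz":-7.6,"gripper":50},{"ax":0,"ay":-0.02,"az":0,"dx":-6.7,"dy":0,"dz":-7.5,"gripper":50},{"ax":0,"ay":-0.02,"az":0,"dx":-6.8,"dy":0,"dz":-7.3,"gripper":50},{"ax":0,"ay":-0.03,"az":0,"dx":-7,"dy":0,"dz":-7.2,"gripper":50},{"ax":0,"ay":-0.03,"az":0,"dx":-7.2,"dy":0,"dz":-7,"gripper":50}]'
python3 st.py
python3 pic.py pics/p9.png
```

```text
time: 9.6
position: [0.575, -0.1041, 0.0272]
tool_rot: [0.931, 0.052, 0.361, -0.02]
ft_force: [1.3, 0.8, -0.7]
grip_width: 0.0438
9.6 q [-0.617  0.869  2.171  2.331  0.667 -1.462] case [ 16.879 -73.366] z 27.245310286087104 F [ 1.357  0.654 -0.668] w 0.04378180760634498
tool axes in case (cols)
 [[ 0.738 -0.001  0.675]
 [-0.001 -1.    -0.001]
 [ 0.675  0.    -0.738]]
```

View pics/p9.png

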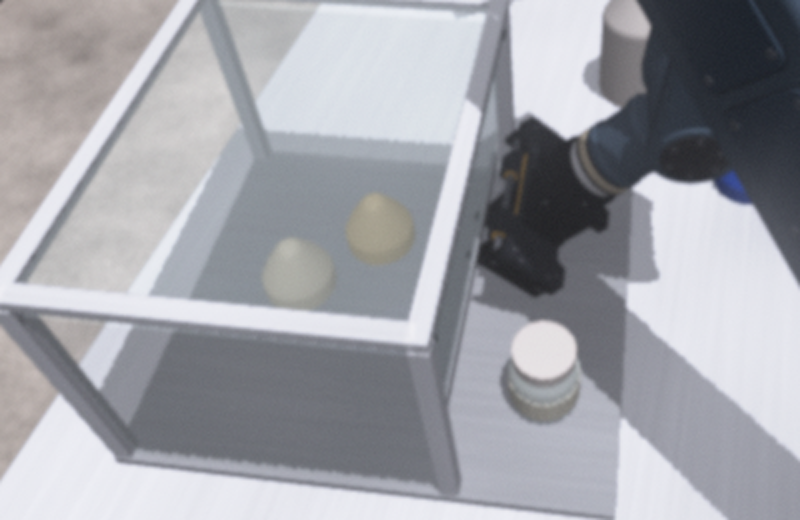

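```bash
python3 -m inch '[{"ax":0,"ay":-0.03,"az":0,"dx":-7.4,"dy":0,"dz":-6.8,"gripper":50},{"ax":0,"ay":-0.05,"az":0,"dx":-7.6,"dy":0,"dz":-6.5,"gripper":50},{"ax":0,"ay":-0.05,"az":0,"dx":-8,"dy":0,"dz":-6.1,"gripper":50},{"ax":0,"ay":-0.05,"az":0,"dx":-8.2,"dy":0,"dz":-5.7,"gripper":50},{"ax":0,"ay":-0.05,"az":0,"dx":-8.5,"dy":0,"dz":-5.3,"gripper":50},{"ax":0,"ay":-0.05,"az":0,"dx":-8.7,"dy":0,"dz":-4.9,"gripper":50},{"ax":0,"ay":-0.05,"az":0,"dx":-8.9,"dy":0,"dz":-4.5,"gripper":50},{"ax":0,"ay":-0.05,"az":0,"dx":-9,"dy":0,"dz":-4.1,"gripper":50}]'
python3 st.py
```

```text
time: 10.45
position: [0.4975, -0.1121, 0.0274]
tool_rot: [0.982, 0.055, 0.183, -0.011]
ft_force: [0.2, 1.3, -0.1]
grip_width: 0.0432
10.45 q [-0.586  0.71   2.126  1.495  0.235 -0.586] case [-61.053 -72.674] z 27.44277684679916 F [ 0.311  1.311 -0.149] w 0.043172820101665815
tool axes in case (cols)
 [[ 0.933 -0.001  0.361]
 [-0.001 -1.     0.001]
 [ 0.361 -0.001 -0.933]]
```

```bash
python3 -m inch '[{"ax":0,"ay":0,"az":0,"dx":-9.3,"dy":0,"dz":-3.6,"gripper":50},{"ax":0,"ay":0,"az":0,"dx":-9.3,"dy":0,"dz":-3.6,"gripper":50},{"ax":0,"ay":-0.03,"az":0,"dx":-9.3,"dy":0,"dz":-3.6,"gripper":50},{"ax":0,"ay":-0.03,"az":0,"dx":-7,"dy":0,"dz":-10,"gripper":50},{"ax":0,"ay":0,"az":0,"dx":-3,"dy":0,"dz":-15,"gripper":50},{"ax":0,"ay":0,"az":0,"dx":0,"dy":0,"dz":-15,"gripper":50},{"ax":0,"ay":0,"az":0,"dx":0,"dy":0,"dz":0,"gripper":50},{"ax":0,"ay":0,"az":0,"dx":0,"dy":0,"dz":0,"gripper":50}]'
python3 st.py
python3 pic.py pics/p10.png
python3 - <<'E'
from rig import optics
import cv2
cv2.imwrite("pics/top10.png",optics.camera("top")["img"][:,:,::-1])
E
```

```text
time: 11.25
position: [0.4472, -0.1178, 0.0613]
tool_rot: [0.986, 0.055, 0.156, -0.009]
ft_force: [0.2, 0.4, -0.4]
grip_width: 0.0437
11.25 q [-0.648  0.601  2.191  1.069  0.245 -0.22 ] case [-111.645  -72.696] z 61.31188706573001 F [ 0.213  0.415 -0.35 ] w 0.043650395654717344
tool axes in case (cols)
 [[ 0.951 -0.     0.308]
 [-0.001 -1.     0.001]
 [ 0.308 -0.001 -0.951]]
```

View pics/p10.png

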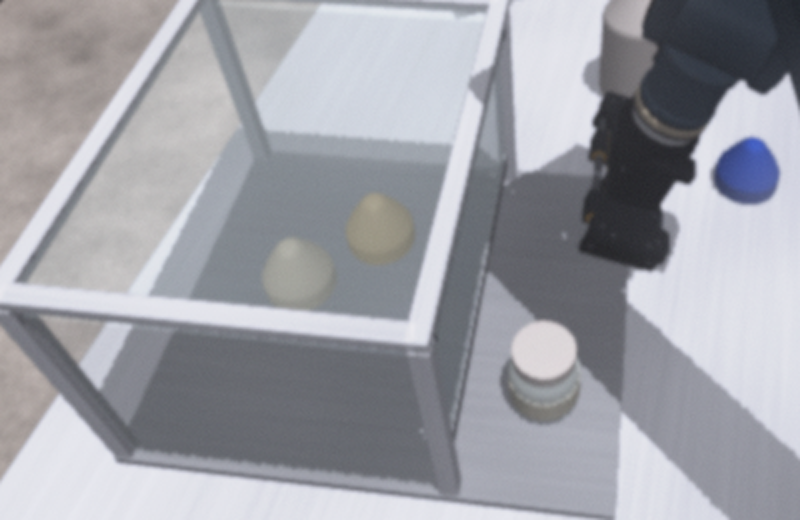

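View pics/top10.png

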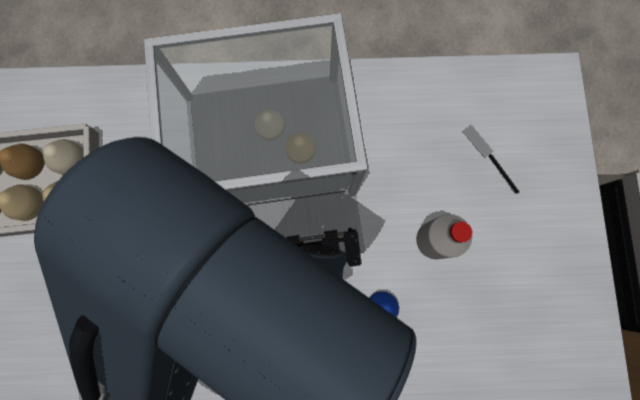

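All checks match: the flap strip runs (503,175)–(455,430), the same line as at the start. The cheese is at scene-crop (380,228), top (300,148), and the rear cheese, jar and jug are at their old pixels. A short settling wait, then hand in.

```bash
python3 -m inch '[{"ax":0,"ay":0,"az":0,"dx":0,"dy":0,"dz":0,"gripper":50},{"ax":0,"ay":0,"az":0,"dx":0,"dy":0,"dz":0,"gripper":50},{"ax":0,"ay":0,"az":0,"dx":0,"dy":0,"dz":0,"gripper":50},{"ax":0,"ay":0,"az":0,"dx":0,"dy":0,"dz":0,"gripper":50},{"ax":0,"ay":0,"az":0,"dx":0,"dy":0,"dz":0,"gripper":50}]'
python3 - <<'E'
from h import *
from rig import robot,optics
c=optics.camera("top");t=dict(np.load("top0.npz"));s=dict(np.load("scene0.npz"));d=optics.camera("scene")
print("cheese T",tocase(ray(c,(301,148),.036)))
for n,a,b,(u,v,w,h) in(("rear S",s,d,(188,245,42,40)),("jar S",s,d,(310,288,42,54)),("jug T",t,c,(425,205,50,55)),("flap S",s,d,(288,300,22,40))):
    A,B=a["img"][v:v+h,u:u+w],b["img"]
    r=cv2.matchTemplate(B[v-8:v+h+8,u-8:u+w+8],A,cv2.TM_CCOEFF_NORMED);_,m,_,l=cv2.minMaxLoc(r);print(n,m,np.array(l)-8)
print(robot.hand_in())
E
```

```text
time: 11.85
position: [0.4469, -0.1176, 0.0609]
tool_rot: [0.986, 0.055, 0.155, -0.01]
ft_force: [0.8, -0.9, 0.2]
grip_width: 0.0434
cheese T [123.8133429  -79.05965702]
rear S 0.989374041557312 [0 0]
jar S 0.9093593955039978 [0 0]
jug T 0.9997351765632629 [0 0]
flap S 0.9948245882987976 [0 0]
the job is handed in; nothing more can be done
None
```

I pushed the tan cheese under the flap with the half-open fingers, tilting the hand forward as it went in. I then withdrew the hand straight out and handed the job in at about 12 s; no verdict is reported.

- **Cheese:** it stands upright inside, 124–130 mm behind the flap's plane and about 79 mm right of the middle. The two cameras differ by about 6 mm on the depth, but both values are well within 85–240 mm.
- **Flap:** it hangs shut. Its strip lies on the same pixels as at the start.
- **Bystanders:** the jar, the rear cheese and the jug show no shift in the pictures. The jar's match was weaker (0.91), most likely from the arm's shadow.
- **Hand:** it is clear of everything in the pictures, and the force reading is at noise level.

No check failed.

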